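# Make up two suspension repair kits in foam trays

### The arm

A 7-joint arm with a two-finger parallel gripper is mounted at the origin on a cart in front of the work surface, level with it; the furniture and walls round the work are solid. World frame = base frame: x ahead of the robot, y to its left, z up, the work surface at z = 0. Lengths are in m, angles in rad, forces in N, time in s.
With the tool pointing down it reaches from about 0.4 to 0.875 m from the base axis. Payload 19.3 kg.
Tool frame: the origin (TCP) lies at the very end of the fingers, on their centre line; the grasp point (between the pads) lies 19 mm behind it; z points along the fingers, y is the line along which they close (so a half turn about z gives the same grasp; the last joint's range is limited). The gripper opens to 85 mm and grips with 20 to 120 N. Pads are 22 mm wide; open, the fingers measure 114 mm over their backs; the gripper's body (76 mm by 85 mm) begins 54 mm behind the grasp point. The pads swing forward as they close: fully open they stand 13 mm farther back than shut.
Start: joints at [1.116, 0.521, -0.036, 1.599, 0.021, 1.021, -0.113], TCP at [0.235, -0.579, 0.231] pointing down, gripper open.
Joint ranges: [-2.91, 2.91], [-0.3, 2.13], [-1.5, 1.42], [0.17, 2.43], [-1.26, 4.41], [0.16, 1.93], [-2.52, 2.52]. Speed limits (rad/s): [1.89, 1.89, 2.39, 2.39, 3.01, 3.01, 3.01].

### API

Orientations are given as [roll, pitch, yaw] about the fixed x, y, z axes, in that order (R = Rz(yaw) Ry(pitch) Rx(roll)).
In Python, from workcell import bot gives the robot as it stands.
- The arm moves only by the tool carry_out, never from a script. Its argument "rows" is a list that holds one entry, the list of rows, each a list of 4 numbers: the shift along the tool's x, y, z in m, then the turn about the tool's z in degrees. In form: [[[x, y, z, twist], ...]]. A call has 1 to 12 rows; each row is the pose to reach, as a shift and turn from the pose commanded when the call began, along the tool's axes at that moment; what a row does not reach only later rows make up. A row lasts 1/12 s, in which the tool goes at most 41.7 mm and 7.16 degrees, less where a joint would pass 70% of its speed; a pose out of reach is approached as far as the arm can. A call with a gripper value outside its range is refused whole. "grip" is the finger opening in m, from 0 to 0.0854, set as the call begins (left out, the last holds). The fingers move at their own pace and stop on an object; "grip_force" is the grip in N (left out, the last holds). Time passes only in rows, so rows that repeat a pose let the fingers close. It gives the time, the measured TCP pose, the force, the opening and the grip force at its end, in the units of the state.
- bot.observe(): the state, without advancing time (a new reading comes with each control period).
- bot.grab_frame(name): name is "scene" or "top"; returns a dict with "pixels" (400x640x3 uint8, red, green, blue), "K" (3x3 intrinsics, pixels), "k1" (the pictures are not rectified: a ray, as slopes to the right and down, at radius r is drawn at 1 + k1 r^2 times it, then the intrinsics apply), "pose" (4x4, takes a point from camera to world coordinates). Camera axes: x right, y down, z forward; pixel columns grow to the right and rows downward; lengths in m; the calibration is good to about 2 mm. A picture is of the moment at which its call begins. There is no depth.
- bot.job_done(): hands the job in; it is judged then, once.
Trained networks look in a picture, given as the dict that the camera call returned (one of the last four; its "shot" number tells which), for a name from the list of things; names that differ only in an ending like _2 or _b are one class to them, and where a whole thing is asked for, a point or a joint stands for the part that bears it (a point fixed in the world has none). Each returns a list of dicts, best first, with "conf" (0 to 1); they miss things now and then, are a little off and sometimes report something else, mostly with a low value. They report only what shows in the picture. A call takes as long as a camera call. They do not tell look-alikes from the thing itself.
- bot.look_for(picture, label): "position" ([column, row] in pixels, amid what is visible of it).
- bot.regions_of(picture, label): "region" (400x640 bool, what is visible of it) and "position" ([column, row] in pixels, amid what is visible of it).
- bot.spot_point(picture, label): "position" ([column, row] in pixels: a listed point, or the origin of a listed thing).
The state is a dict: "clock": time; "qpos": joint angles; "qd": joint speeds; "joint_efforts": joint torques, N m; "position": TCP position; "tool_rot": TCP orientation; "force": force on the tool from outside, world axes, zero at the start; "moment": the same for the moment, N m; "grip_width": finger opening in m; "finger_force": force on a finger pad.
Only numpy, scipy, OpenCV 4.12 (cv2) and the standard library are available. Lean on these libraries where they do the work, as an engineer would, in place of code of your own. Each camera call takes 0.05 s, during which the arm holds its last target. There are 200 camera calls.

### The job

Make up two repair kits from the parts in the middle of the bench. In the long tray stand the large rubber bush and the plain steel tube upright in the two round pockets, either way round, and lay the long bolt in its slot; in the short tray stand the small rubber bush upright in the round pocket and lay the short bolt in the slot, each bolt along the length of its tray, about the middle of its slot, and every part right down on the pocket floor. Leave the jar and the roll of tape where they are, knock nothing over, and let go of everything at the end.

Things in the scene. Friction and masses are not known exactly. Their poses are not given: they have to be found in the camera images.
- large_bush_center (a point): Large rubber-and-steel bush: brownish-grey cylinder 45 mm in diameter with an inner steel sleeve showing at the top, standing upright, body 50 mm high (53 mm with the sleeve), 0.34 kg. The point is on its axis 25 mm above its foot. z up, heading meaningless.
- steel_tube_center (a point): Plain turned steel tube, light grey, hollow, 42 mm in diameter, 66 mm high, standing upright, 0.45 kg. The point is its centre, half-way up; z up, heading meaningless.
- small_bush_center (a point): Small rubber-and-steel bush, the same make as the large one: 32 mm in diameter, body 40 mm high (42 mm with the sleeve), standing upright, 0.13 kg. The point is on its axis 20 mm above its foot. z up, heading meaningless.
- long_bolt_center (a point): Long dark hexagon bolt lying on its side: 70 mm long along its y axis, head 26 mm wide, 23 mm high, 0.10 kg. It lies a little nose-down; the point is its middle, 9 to 11 mm above what it lies on.
- short_bolt_center (a point): Short bright hexagon bolt lying on its side: 37 mm long along its y axis, head 19 mm wide, 16 mm high, 0.03 kg. It lies a little nose-down; the point is its middle, 6 to 8 mm above what it lies on.
- long_tray: Long grey tray with black foam (grey pocket floors), fixed. Origin: centre of underside; x along its length, z up. Pocket floors z = 11 mm, foam top 17, rim 19. 284 x 124 mm; two round pockets 64 mm in diameter centred at x = -94 and -14 mm, y = 0; at x = +80, y = 0 a slot 92 mm long (along x) and 44 mm wide, crossed at its middle by a finger notch 40 mm wide (along x) and 92 mm long (along y).
- short_tray: Short grey tray with black foam (grey pocket floors), fixed. Origin: centre of underside; x along its length, z up. Pocket floors z = 11 mm, foam top 17, rim 19. 188 x 124 mm; one round pocket 54 mm in diameter centred at x = -46 mm, y = 0; at x = +40, y = 0 a slot 72 mm long (along x) and 38 mm wide, crossed at its middle by a finger notch 34 mm wide (along x) and 92 mm long (along y).
- jar_center (a point): Bystander: small tan jar with a black screw cap, 42 mm in diameter, 65 mm high, loose, stands among the parts; to be left alone. The point is its centre, half-way up; z up, heading meaningless.
- tape_center (a point): Bystander: roll of black tape lying flat, 78 mm in diameter, 20 mm high, loose, lies among the parts; to be left alone. The point is its centre, half-way up; z up, heading meaningless.
Mind the look-alikes: they are no part of the job. What is shaped like the part that bears large_bush_center but blue or orange is not meant.

How it is judged:
At the end, for the whole second after the job is handed in: Bushes and tube upright (0.12 rad) in the round pockets of their trays, centres within 15 mm each way; bolts in their slots within 0.45 rad of the slot's direction, 15 mm each way (short bolt 20 mm along); every part down on its pocket floor (3 mm), at rest ((((x of large_bush_center in the frame of long_tray between -0.109 and -0.079 m and y of large_bush_center in the frame of long_tray between -0.015 and 0.015 m) and (x of steel_tube_center in the frame of long_tray between -0.029 and 0.001 m and y of steel_tube_center in the frame of long_tray between -0.015 and 0.015 m)) or ((x of large_bush_center in the frame of long_tray between -0.029 and 0.001 m and y of large_bush_center in the frame of long_tray between -0.015 and 0.015 m) and (x of steel_tube_center in the frame of long_tray between -0.109 and -0.079 m and y of steel_tube_center in the frame of long_tray between -0.015 and 0.015 m))) and z of large_bush_center in the frame of long_tray between 0.033 and 0.039 m and angle between each of large_bush_center, steel_tube_center, small_bush_center's own z axis and vertical below 0.12 rad and linear speed of each of large_bush, steel_tube, small_bush, long_bolt, short_bolt below 0.02 m/s and z of steel_tube_center in the frame of long_tray between 0.041 and 0.047 m and x of small_bush_center in the frame of short_tray between -0.061 and -0.031 m and y of small_bush_center in the frame of short_tray between -0.015 and 0.015 m and z of small_bush_center in the frame of short_tray between 0.028 and 0.034 m and x of long_bolt_center in the frame of long_tray between 0.065 and 0.095 m and y of long_bolt_center in the frame of long_tray between -0.015 and 0.015 m and z of long_bolt_center in the frame of long_tray between 0.018 and 0.025 m and angle between the y axis of long_bolt_center and the x axis of long_tray, either way round below 0.45 rad and x of short_bolt_center in the frame of short_tray between 0.02 and 0.06 m and y of short_bolt_center in the frame of short_tray between -0.015 and 0.015 m and z of short_bolt_center in the frame of short_tray between 0.0148 and 0.0218 m and angle between the y axis of short_bolt_center and the x axis of short_tray, either way round below 0.45 rad); the robot touches nothing.
It fails at once if the jar was moved by more than 25 mm or knocked over (distance of jar_center from where it was at the start of the episode above 0.025 m or angle between jar_center's own z axis and vertical above 0.5 rad).
It fails at once if the roll of tape was moved by more than 25 mm or knocked over (distance of tape_center from where it was at the start of the episode above 0.025 m or angle between tape_center's own z axis and vertical above 0.5 rad).
It fails at once if the large bush was knocked over (angle between large_bush_center's own z axis and vertical above 1 rad).
It fails at once if the steel tube was knocked over (angle between steel_tube_center's own z axis and vertical above 1 rad).
It fails at once if the small bush was knocked over (angle between small_bush_center's own z axis and vertical above 1 rad).
It also fails if it takes over 120 s, if anything falls off the work surface, if the arm or the gripper's body presses on something with over 40 N, if the wrist force passes 120 N, or if a joint passes its speed limit or range.

## Working session

There is one attempt and no reset: what is moved stays moved. The work goes in short steps, Python scripts to look and compute and a tool call to move; the robot and the scene stay as the last step left them, time stands still between calls to the robot, and variables do not carry over. Pictures are saved under pics/ and viewed, at most 16 in all, crops included, and the job is handed in when it is done.

Besides the shell and the picture viewer there is one more tool, called after ">>>" by a JSON object that holds its "api" and its "payload". carry_out: Moves the arm, as the interface text tells. Its arguments: {"type":"object","properties":{"rows":{"type":"array","items":{"type":"array","items":{"type":"array","items":{"type":"number"}}}},"grip":{"type":"number"},"grip_force":{"type":"number"}},"required":["rows"]}

```bash
mkdir -p pics; ls; cat > h.py <<'E'
import numpy as np, cv2
from workcell import bot
def ray(f,uv):
    K=np.array(f["K"],float);d=np.array([f["k1"],0,0,0,0],float)
    p=cv2.undistortPoints(np.array([[uv]],float),K,d)[0,0]
    T=np.array(f["pose"]);v=T[:3,:3]@np.array([p[0],p[1],1]);return T[:3,3],v
def at(f,uv,z):
    o,v=ray(f,uv);return o+v*(z-o[2])/v[2]
def proj(f,P):
    T=np.array(f["pose"]);K=np.array(f["K"]);c=T[:3,:3].T@(np.array(P)-T[:3,3])
    d=np.array([f["k1"],0,0,0,0],float)
    return cv2.projectPoints(c.reshape(1,3),np.zeros(3),np.zeros(3),K,d)[0][0,0]
Z=dict(large_bush_center=.025,steel_tube_center=.033,small_bush_center=.02,long_bolt_center=.01,short_bolt_center=.007,long_tray=0,short_tray=0,jar_center=.0325,tape_center=.01)
def save(f,name): cv2.imwrite("pics/"+name,f["pixels"][:,:,::-1])
E
python3 - <<'E'
from h import *
s=bot.observe();print({k:np.round(v,3) for k,v in s.items()})
for n in("top","scene"):
    f=bot.grab_frame(n);save(f,n+"1.png");print(n,np.round(f["pose"],3).tolist(),f["k1"])
    for k,z in Z.items():
        for r in bot.spot_point(f,k)[:3]: print(k,round(r["conf"],2),np.round(r["position"]),np.round(at(f,r["position"],z),3))
E
```

```text
pics
{'clock': np.float64(0.0), 'qpos': array([ 1.116,  0.522, -0.036,  1.6  ,  0.021,  1.021, -0.113]), 'qd': array([ 0.001,  0.001,  0.   ,  0.002,  0.001, -0.001, -0.001]), 'joint_efforts': array([-1.0000e-03, -9.2711e+01,  1.9790e+00, -3.6993e+01,  1.8000e-02,
        8.0000e-03, -0.0000e+00]), 'position': array([ 0.234, -0.579,  0.231]), 'tool_rot': array([-3.14 ,  0.   ,  0.385]), 'force': array([-0.459, -0.192,  0.439]), 'moment': array([ 0.005, -0.024,  0.05 ]), 'finger_force': np.float64(0.0), 'grip_width': np.float64(0.085)}
top [[0.029, -0.992, 0.125, 0.395], [-1.0, -0.028, 0.014, 0.004], [-0.01, -0.125, -0.992, 1.041], [0.0, 0.0, 0.0, 1.0]] 0.004955835338274293
large_bush_center 0.73 [402. 198.] [ 0.542 -0.175  0.025]
large_bush_center 0.71 [380. 237.] [ 0.449 -0.123  0.025]
large_bush_center 0.56 [384. 273.] [ 0.365 -0.134  0.025]
small_bush_center 0.7 [326. 230.] [0.463 0.003 0.02 ]
small_bush_center 0.37 [379. 149.] [ 0.663 -0.12   0.02 ]
long_bolt_center 0.73 [278. 225.] [0.472 0.121 0.01 ]
short_bolt_center 0.48 [288. 153.] [0.65  0.104 0.007]
long_tray 0.68 [450. 19
[... 319 characters left out ...]
0.473], [0.0, 0.0, 0.0, 1.0]] 0.025312554706374016
large_bush_center 0.94 [350. 230.] [ 0.451 -0.127  0.025]
large_bush_center 0.82 [391. 224.] [ 0.527 -0.179  0.025]
large_bush_center 0.68 [298. 232.] [ 0.377 -0.052  0.025]
steel_tube_center 0.93 [302. 188.] [0.546 0.079 0.033]
small_bush_center 0.69 [305. 214.] [ 0.456 -0.004  0.02 ]
long_bolt_center 0.58 [270. 206.] [0.454 0.101 0.01 ]
long_bolt_center 0.32 [306. 188.] [0.589 0.103 0.01 ]
short_bolt_center 0.4 [320. 183.] [0.648 0.102 0.007]
long_tray 0.95 [445. 246.] [ 0.554 -0.292  0.   ]
short_tray 0.91 [237. 182.] [0.527 0.288 0.   ]
jar_center 0.58 [397. 192.] [ 0.669 -0.113  0.032]
tape_center 0.81 [353. 204.] [ 0.586 -0.043  0.01 ]
```

View pics/top1.png

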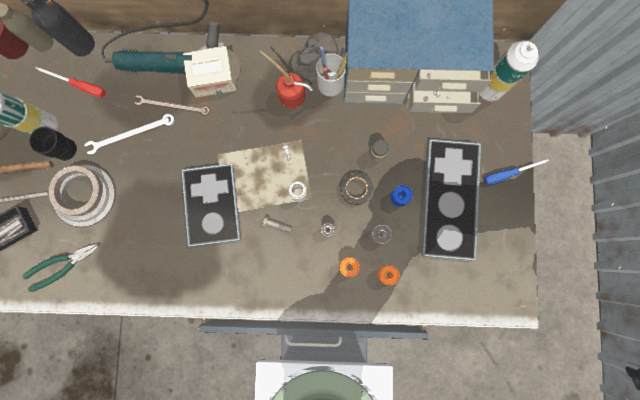

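View pics/scene1.png

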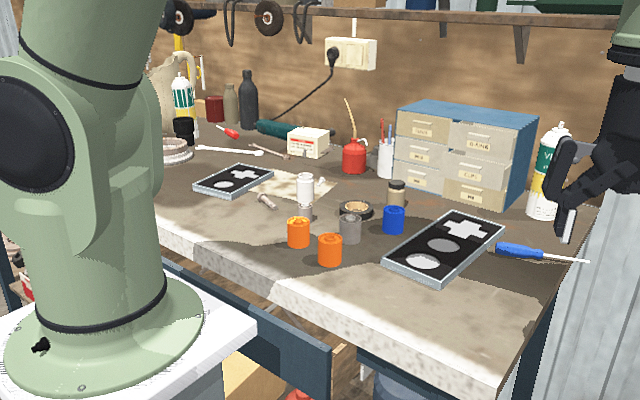

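Top view: grey bush (381,234) is the large bush. Blue (402,195) and orange (349,268), (389,275) have its shape but the wrong colour. Small bush is at (327,229), tube (297,190), long bolt (277,224), short bolt (288,153), jar (380,148), tape (356,188). I'll confirm with an enlarged crop and measure the pockets.

```bash
cat > m.py <<'E'
from h import *
f=bot.grab_frame("top");g=cv2.cvtColor(f["pixels"],cv2.COLOR_RGB2GRAY)
# tray floors: bright components in tray windows
for nm,(c0,r0,c1,r1) in dict(L=(432,146,474,252),S=(187,170,236,240)).items():
    b=(g[r0:r1,c0:c1]>75).astype(np.uint8)
    n,l,st,ce=cv2.connectedComponentsWithStats(b,connectivity=4)
    for i in range(1,n):
        if st[i,4]>150: print(nm,st[i],np.round(ce[i]+[c0,r0],1),np.round(at(f,ce[i]+[c0,r0],.011),4))
for k in ["large_bush_center","steel_tube_center","small_bush_center","long_bolt_center","short_bolt_center","jar_center","tape_center"]:
    for r in bot.regions_of(f,k)[:3]:
        ys,xs=np.nonzero(r["region"]);
        if len(xs)<5: continue
        (cx,cy),(w,h),a=cv2.minAreaRect(np.c_[xs,ys].astype(np.float32))
        vx,vy,_,_=cv2.fitLine(np.c_[xs,ys].astype(np.float32),cv2.DIST_L2,0,.01,.01).ravel()
        c=np.array([cx,cy]);A=at(f,c,Z[k]);B=at(f,c+5*np.array([vx,vy]),Z[k])-A
        print(k,round(r["conf"],2),np.round(c,1),len(xs),np.round([w,h],1),np.round(A,4),"axis yaw",round(np.degrees(np.arctan2(B[1],B[0])),1))
im=cv2.resize(f["pixels"][130:290,255:425],None,fx=3.5,fy=3.5,interpolation=cv2.INTER_CUBIC)
cv2.imwrite("pics/crop1.png",im[:,:,::-1])
E
python3 m.py
```

```text
L [   2    1   39   39 1040] [452.8 165.9] [ 0.6278 -0.3008  0.011 ]
L [  6  46  27  26 550] [450.9 204.4] [ 0.5329 -0.2953  0.011 ]
L [  4  79  27  27 582] [449.2 237.8] [ 0.4524 -0.2907  0.011 ]
S [   0    0   49   70 1500] [212.4 221.5] [0.4751 0.2784 0.011 ]
S [  3   3  39  31 817] [209.1 188. ] [0.5569 0.2917 0.011 ]
large_bush_center 0.85 [380.  234.5] 319 [19. 20.] [ 0.4547 -0.1238  0.025 ] axis yaw -65.1
large_bush_center 0.76 [401.  195.5] 390 [21. 22.] [ 0.5492 -0.1728  0.025 ] axis yaw -50.2
large_bush_center 0.58 [388.  274.5] 353 [19. 22.] [ 0.3619 -0.1436  0.025 ] axis yaw -96.0
steel_tube_center 0.78 [297.  191.5] 259 [19. 18.] [0.5507 0.0755 0.033 ] axis yaw -160.4
steel_tube_center 0.24 [285.6 152.6] 71 [15.3  6.3] [0.6446 0.1062 0.033 ] axis yaw -162.2
small_bush_center 0.43 [327.5 230.5] 156 [13. 13.] [4.609e-01 4.000e-04 2.000e-02] axis yaw -164.2
long_bolt_center 0.51 [275.7 225.8] 221 [29.5 10.3] [0.4693 0.1255 0.01  ] axis yaw -107.1
short_bolt_center 0.47 [286.6 152.6] 46 [13.6  3.6] [0.6511 0.1064 0.007 ] axis yaw -163.4
short_bolt_center 0.28 [210.2 204.5] 4099 [79.7 53.7] [0.5168 0.2875 0.007 ] axis yaw -173.7
jar_center 0.62 [378.  150.5] 327 [21. 18.] [ 0.6558 -0.1156  0.0325] axis yaw -23.7
tape_center 0.91 [356. 188.] 591 [32.5 31.1] [ 0.5668 -0.0661  0.01  ] axis yaw -153.0
```

View pics/crop1.png

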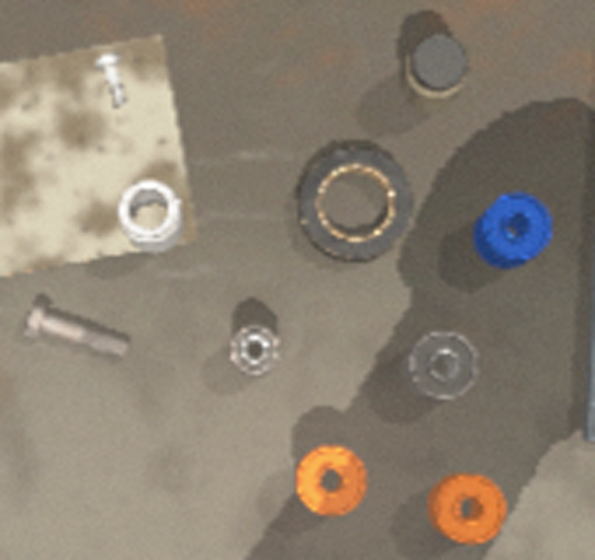

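The crop confirms it: the only brownish-grey bush of that size is at (381,234), with tape, jar, blue and orange look-alikes around it. Next, refine the positions from the top circles.

```bash
cat >> h.py <<'E'
def go(x,y,z,yaw):
    s=bot.observe();p=s["position"];R=cv2.Rodrigues(np.array([0,0,s["tool_rot"][2]]))[0]@np.diag([1,-1,-1.])
    d=R.T@(np.array([x,y,z])-p);t=(np.degrees(s["tool_rot"][2])-yaw+180)%360-180
    print("shift",np.round(d,4),"twist",round(t,1),"| now",np.round(p,4),np.round(np.degrees(s["tool_rot"]),1),"w",np.round(s["grip_width"],4),"ff",round(float(s["finger_force"]),1),"t",s["clock"])
E
python3 - <<'E'
from h import *
f=bot.grab_frame("top");g=cv2.cvtColor(f["pixels"],cv2.COLOR_RGB2GRAY)
for k,uv,z in [("large",(381.9,234.3),.051),("tube",(297.9,190.6),.066),("small",(328.1,229.4),.041),("long",(276.8,225),.01),("short",(287.6,153.7),.007),("shorthead",(285.9,147.7),.007),("shorttip",(289.3,160),.007)]:
    print(k,np.round(at(f,uv,z),4))
b=(g[172:242,188:237]>110).astype(np.uint8);n,l,st,ce=cv2.connectedComponentsWithStats(b,connectivity=4)
for i in range(1,n):
    if st[i,4]>100: print(st[i],np.round(ce[i]+[188,172],1),np.round(at(f,ce[i]+[188,172],.011),4))
s=bot.grab_frame("scene")
for k in ["large_bush_center","steel_tube_center","small_bush_center"]:
    for r in bot.regions_of(s,k)[:2]: print(k,r["conf"],r["position"],np.round(at(s,r["position"],Z[k]),4))
go(.455,-.124,.2,-3)
E
```

```text
large [ 0.4537 -0.1249  0.051 ]
tube [0.5478 0.0711 0.066 ]
small [ 0.4621 -0.0009  0.041 ]
long [0.4713 0.1228 0.01  ]
short [0.6484 0.1039 0.007 ]
shorthead [0.6634 0.1087 0.007 ]
shorttip [0.6326 0.0991 0.007 ]
[ 43   0   6  56 177] [234.5 191.8] [0.5493 0.2291 0.011 ]
[  2   1  39  31 733] [209.1 188. ] [0.5567 0.2917 0.011 ]
[ 14  40  22  23 393] [212.4 223. ] [0.4717 0.2784 0.011 ]
large_bush_center 0.76 [297.5, 234.7] [ 0.367  -0.0589  0.025 ]
large_bush_center 0.7 [392.0, 219.5] [ 0.547  -0.1708  0.025 ]
steel_tube_center 0.62 [302.7, 189.3] [0.5384 0.0703 0.033 ]
small_bush_center 0.65 [304.6, 209.2] [0.4761 0.0129 0.02  ]
shift [ 0.3752 -0.3393  0.0313] twist 25.0 | now [ 0.2346 -0.5793  0.2313] [-180.    0.   22.] w 0.0854 ff 0.0 t 1.65
```

>>> {"api": "carry_out", "payload": {"rows": [[[0.375,-0.34,0.03,25],[0.375,-0.34,0.03,25],[0.375,-0.34,0.03,25],[0.375,-0.34,0.03,25],[0.375,-0.34,0.03,25],[0.375,-0.34,0.03,25],[0.375,-0.34,0.03,25],[0.375,-0.34,0.03,25],[0.375,-0.34,0.03,25],[0.375,-0.34,0.03,25],[0.375,-0.34,0.03,25],[0.375,-0.34,0.03,25]]], "grip": 0.085, "grip_force": 50}}

```text
clock: 2.65
position: [0.4515, -0.129, 0.202]
tool_rot: [3.141, -0.001, -0.052]
force: [1.2, -1.4, -0.0]
grip_width: 0.0849
finger_force: 0.0
```

```bash
python3 -c "
from h import *
go(.454,-.125,.016,-3)"
```

```text
shift [ 0.0023 -0.0041  0.186 ] twist 0.0 | now [ 0.4515 -0.129   0.202 ] [180.  -0.  -3.] w 0.0849 ff 0.0 t 2.65
```

>>> {"api": "carry_out", "payload": {"rows": [[[0,0,0.04,0],[0,0,0.08,0],[0,0,0.1,0],[0,0,0.1,0]]]}}

```text
clock: 2.98
position: [0.449, -0.1302, 0.0985]
tool_rot: [-3.141, 0.006, -0.051]
force: [-0.2, 0.3, -1.3]
grip_width: 0.085
finger_force: 0.0
```

```bash
python3 - <<'E'
from h import *
f=bot.grab_frame("top");save(f,"t2.png")
f=bot.grab_frame("scene");cv2.imwrite("pics/s2.png",cv2.resize(f["pixels"][120:300,250:490],None,fx=3,fy=3,interpolation=cv2.INTER_CUBIC)[:,:,::-1])
go(.454,-.125,.016,-3)
E
```

```text
shift [ 0.0027 -0.0062  0.0861] twist 0.0 | now [ 0.4509 -0.131   0.1021] [-180.    0.   -3.] w 0.085 ff 0.0 t 3.0833
```

View pics/s2.png

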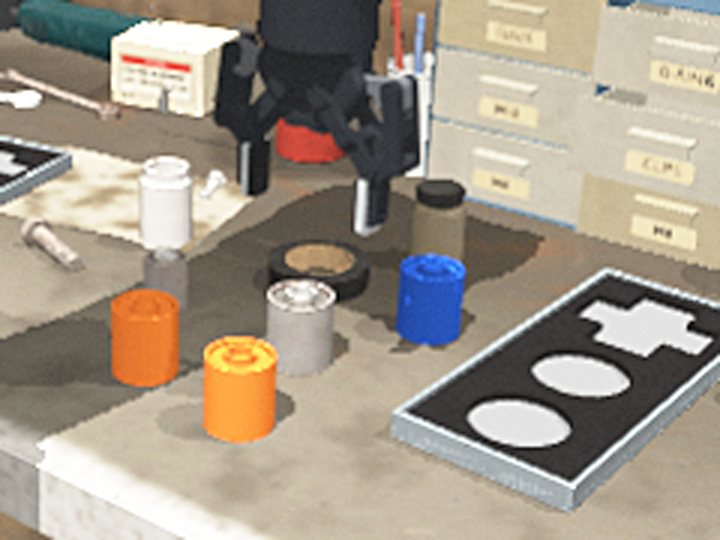

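The fingers straddle the grey bush at crop (300,325), and orange and blue are clear of them. Descending.

>>> {"api": "carry_out", "payload": {"rows": [[[0.003,-0.006,0.02,0],[0.003,-0.006,0.05,0],[0.003,-0.006,0.075,0],[0.003,-0.006,0.086,0],[0.003,-0.006,0.086,0],[0.003,-0.006,0.086,0]]]}}

```text
clock: 3.58
position: [0.4548, -0.1254, 0.017]
tool_rot: [3.141, -0.001, -0.052]
force: [0.4, 0.9, 0.1]
grip_width: 0.0848
finger_force: 0.0
```

>>> {"api": "carry_out", "payload": {"rows": [[[0,0,0,0],[0,0,0,0],[0,0,0,0],[0,0,0,0],[0,0,0,0],[0,0,0,0],[0,0,0,0],[0,0,0,0]]], "grip": 0.03}}

```text
clock: 4.25
position: [0.4548, -0.1253, 0.0169]
tool_rot: [3.141, -0.002, -0.052]
force: [-2.6, 1.2, 20.1]
grip_width: 0.0433
finger_force: 48.0
```

>>> {"api": "carry_out", "payload": {"rows": [[[0,0,-0.02,0],[0,0,-0.045,0],[0,0,-0.07,0],[0,0,-0.08,0],[0,0.02,-0.08,0],[0,0.05,-0.08,0],[0,0.08,-0.08,0],[0,0.11,-0.08,0],[0,0.14,-0.08,0],[0,0.16,-0.08,0],[0,0.165,-0.08,0],[0,0.165,-0.08,0]]]}}

```text
clock: 5.25
position: [0.445, -0.2913, 0.0954]
tool_rot: [3.141, 0.0, -0.054]
force: [-0.9, 0.5, -4.6]
grip_width: 0.0434
finger_force: 53.1
```

```bash
python3 - <<'E'
from h import *
f=bot.grab_frame("scene");cv2.imwrite("pics/s3.png",cv2.resize(f["pixels"][130:300,320:540],None,fx=3,fy=3,interpolation=cv2.INTER_CUBIC)[:,:,::-1])
go(.4524,-.2907,.029,-3.3)
E
```

```text
shift [0.0071 0.0005 0.0664] twist 0.3 | now [ 0.4453 -0.2898  0.0954] [-180.    0.   -3.] w 0.0431 ff 53.1 t 5.3
```

View pics/s3.png

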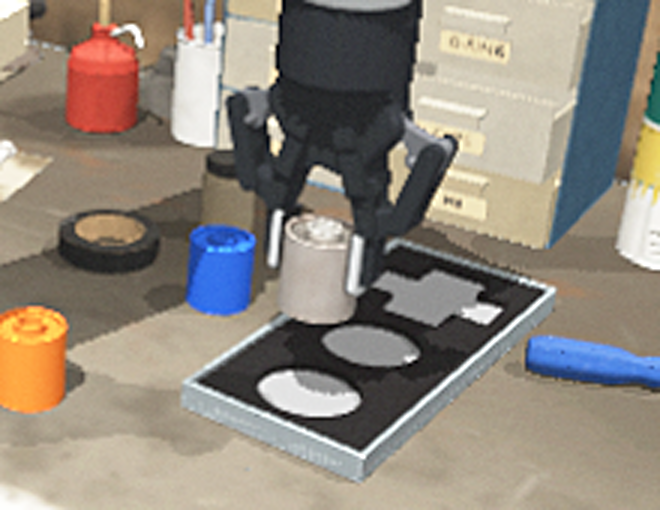

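The bush is held upright over the tray (crop 320,270). Lowering into the near pocket.

>>> {"api": "carry_out", "payload": {"rows": [[[0.007,0.001,0.01,0],[0.007,0.001,0.03,0],[0.007,0.001,0.05,0],[0.007,0.001,0.06,0],[0.007,0.001,0.065,0],[0.007,0.001,0.067,0],[0.007,0.001,0.067,0],[0.007,0.001,0.067,0]]]}}

```text
clock: 5.97
position: [0.4532, -0.2913, 0.0294]
tool_rot: [3.141, -0.001, -0.051]
force: [0.4, -0.3, -2.5]
grip_width: 0.0431
finger_force: 53.2
```

>>> {"api": "carry_out", "payload": {"rows": [[[0,0,0,0],[0,0,0,0],[0,0,0,0],[0,0,0,0],[0,0,0,0],[0,0,-0.02,0],[0,0,-0.05,0],[0,0,-0.09,0],[0,0,-0.13,0],[0,0,-0.16,0],[0,0,-0.16,0],[0,0,-0.16,0]]], "grip": 0.07}}

```text
clock: 6.97
position: [0.4533, -0.2917, 0.1905]
tool_rot: [3.14, -0.003, -0.052]
force: [-0.1, -0.7, -0.8]
grip_width: 0.0699
finger_force: 0.0
```

```bash
python3 - <<'E'
from h import *
go(.4625,-.001,.12,-3)
f=bot.grab_frame("scene")
for r in bot.spot_point(f,"large_bush_center"): print(r["conf"],r["position"],at(f,r["position"],.036))
E
```

```text
shift [-0.0059 -0.2908  0.0705] twist 0.0 | now [ 0.4533 -0.2917  0.1905] [179.9  -0.2  -3. ] w 0.0699 ff 0.0 t 6.9667
0.97 [296.8, 230.1] [ 0.36518246 -0.05863442  0.036     ]
0.94 [392.2, 220.9] [ 0.52159118 -0.18487658  0.036     ]
0.68 [327.3, 245.6] [ 0.35406576 -0.14276113  0.036     ]
0.59 [422.9, 249.4] [ 0.45471446 -0.28794309  0.036     ]
```

>>> {"api": "carry_out", "payload": {"rows": [[[0.076,-0.3675,0.04,0],[0.076,-0.3675,0.04,0],[0.076,-0.3675,0.04,0],[0.076,-0.3675,0.04,0],[0.076,-0.3675,0.04,0],[0.076,-0.3675,0.04,0],[0.076,-0.3675,0.04,0],[0.076,-0.3675,0.04,0],[0.076,-0.3675,0.04,0],[0.076,-0.3675,0.04,0],[0.076,-0.3675,0.04,0],[0.076,-0.3675,0.04,0]]], "grip": 0.085}}

```text
clock: 8.07
position: [0.5467, 0.0717, 0.1475]
tool_rot: [3.141, 0.002, -0.051]
force: [-0.6, 0.2, -0.6]
grip_width: 0.0851
finger_force: 0.0
```

```bash
python3 - <<'E'
from h import *
f=bot.grab_frame("scene")
for r in bot.regions_of(f,"steel_tube_center")[:2]: print(r["conf"],r["position"],at(f,r["position"],.033))
print(proj(f,[.548,.0715,.033]),proj(f,[.548,.0715,.066]))
cv2.imwrite("pics/s4.png",cv2.resize(f["pixels"][100:260,200:420],None,fx=3,fy=3,interpolation=cv2.INTER_CUBIC)[:,:,::-1])
go(.548,.0715,.026,-3)
E
```

```text
0.66 [304.7, 190.5] [0.53581786 0.06186954 0.033     ]
[304.83438259 187.99602171] [304.84360856 175.25698307]
shift [ 0.0009 -0.001   0.1222] twist -0.0 | now [0.5471 0.0705 0.1482] [ 1.8e+02  1.0e-01 -3.0e+00] w 0.085 ff 0.0 t 8.1667
```

View pics/s4.png

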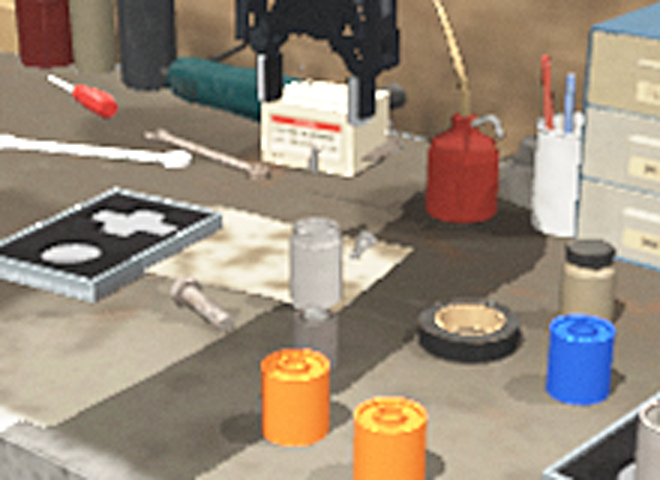

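The tube top at crop (316,225), px (305,175), matches my prediction of (304.8,175.3). Descending.

>>> {"api": "carry_out", "payload": {"rows": [[[0.001,-0.001,0.03,0],[0.001,-0.001,0.06,0],[0.001,-0.001,0.09,0],[0.001,-0.001,0.11,0],[0.001,-0.001,0.12,0],[0.001,-0.001,0.122,0],[0.001,-0.001,0.122,0]]]}}

```text
clock: 8.75
position: [0.5486, 0.0721, 0.0269]
tool_rot: [3.141, 0.0, -0.053]
force: [-0.1, 0.8, -0.1]
grip_width: 0.0848
finger_force: 0.0
```

>>> {"api": "carry_out", "payload": {"rows": [[[0,0,0,0],[0,0,0,0],[0,0,0,0],[0,0,0,0],[0,0,0,0],[0,0,0,0],[0,0,0,0],[0,0,-0.01,0],[0,0,-0.03,0],[0,0,-0.06,0],[0,0,-0.08,0],[0,0,-0.08,0]]], "grip": 0.03}}

```text
clock: 9.75
position: [0.5503, 0.0731, 0.1111]
tool_rot: [-3.14, -0.005, -0.052]
force: [1.4, 0.5, -4.0]
grip_width: 0.0401
finger_force: 52.0
```

```bash
python3 - <<'E'
from h import *
go(.533,-.2955,.12,-3)
E
```

```text
shift [ 0.0018  0.369  -0.0089] twist 0.0 | now [0.5503 0.0731 0.1111] [-179.9   -0.3   -3. ] w 0.0401 ff 52.0 t 9.75
```

>>> {"api": "carry_out", "payload": {"rows": [[[0,0.02,-0.02,0],[0,0.055,-0.02,0],[0,0.09,-0.02,0],[0,0.125,-0.02,0],[0,0.16,-0.02,0],[0,0.195,-0.02,0],[0,0.23,-0.02,0],[0,0.265,-0.02,0],[0,0.3,-0.02,0],[0.001,0.335,-0.02,0],[0.002,0.36,-0.02,0],[0.002,0.369,-0.02,0]]]}}

```text
clock: 10.75
position: [0.53, -0.3004, 0.1264]
tool_rot: [3.14, 0.001, -0.056]
force: [0.0, -0.1, -3.9]
grip_width: 0.04
finger_force: 52.4
```

>>> {"api": "carry_out", "payload": {"rows": [[[0,0,0,0],[0,0,0.02,0],[0,0,0.04,0],[0,0,0.04,0],[0,0,0.04,0]]]}}

```text
clock: 11.17
position: [0.5312, -0.2945, 0.0863]
tool_rot: [-3.14, 0.002, -0.05]
force: [0.3, 0.1, -3.2]
grip_width: 0.0402
finger_force: 52.3
```

```bash
python3 - <<'E'
from h import *
f=bot.grab_frame("scene");cv2.imwrite("pics/s5.png",cv2.resize(f["pixels"][130:300,340:560],None,fx=3,fy=3,interpolation=cv2.INTER_CUBIC)[:,:,::-1])
go(.533,-.2955,.039,-3)
E
```

```text
shift [0.0013 0.0005 0.0482] twist 0.1 | now [ 0.5318 -0.295   0.0872] [-180.     0.    -2.9] w 0.0399 ff 52.3 t 11.2167
```

View pics/s5.png

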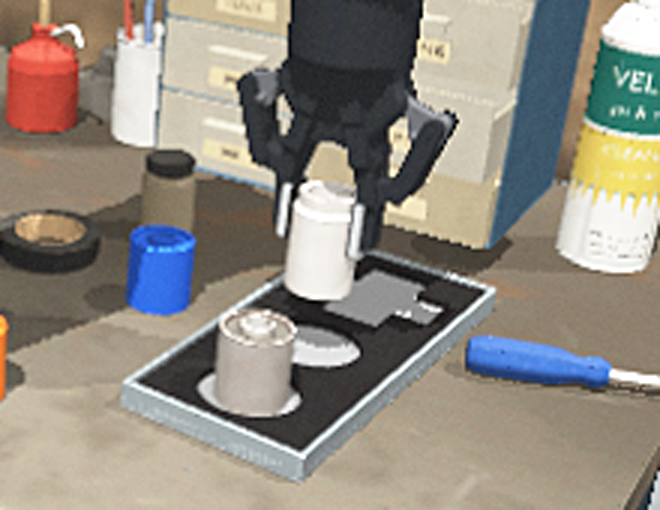

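The large bush stands in the near pocket (crop 258,360), and the tube is upright above the second pocket. Lowering.

>>> {"api": "carry_out", "payload": {"rows": [[[0.001,0,0.02,0],[0.001,0,0.035,0],[0.001,0,0.043,0],[0.001,0,0.047,0],[0.001,0,0.048,0],[0.001,0,0.048,0],[0.001,0,0.048,0]]]}}

```text
clock: 11.8
position: [0.533, -0.2961, 0.0397]
tool_rot: [3.141, -0.001, -0.052]
force: [-0.5, -0.5, -4.3]
grip_width: 0.0396
finger_force: 52.4
```

>>> {"api": "carry_out", "payload": {"rows": [[[0,0,0,0],[0,0,0,0],[0,0,0,0],[0,0,0,0],[0,0,0,0],[0,0,0,0],[0,0,-0.02,0],[0,0,-0.05,0],[0,0,-0.09,0],[0,0,-0.12,0],[0,0,-0.12,0],[0,0,-0.12,0]]], "grip": 0.068}}

```text
clock: 12.8
position: [0.5333, -0.2963, 0.1606]
tool_rot: [3.14, -0.003, -0.052]
force: [0.4, -0.5, 0.2]
grip_width: 0.0677
finger_force: 0.0
```

```bash
python3 - <<'E'
from h import *
go(.472,.123,.14,74)
E
```

```text
shift [-0.0829 -0.4156  0.0206] twist -77.0 | now [ 0.5333 -0.2963  0.1606] [179.9  -0.2  -3. ] w 0.0677 ff 0.0 t 12.8
```

Next, the long bolt.

>>> {"api": "carry_out", "payload": {"rows": [[[-0.083,-0.4155,0.02,-77],[-0.083,-0.4155,0.02,-77],[-0.083,-0.4155,0.02,-77],[-0.083,-0.4155,0.02,-77],[-0.083,-0.4155,0.02,-77],[-0.083,-0.4155,0.02,-77],[-0.083,-0.4155,0.02,-77],[-0.083,-0.4155,0.02,-77],[-0.083,-0.4155,0.02,-77],[-0.083,-0.4155,0.02,-77],[-0.083,-0.4155,0.02,-77],[-0.083,-0.4155,0.02,-77]]]}}

```text
clock: 13.8
position: [0.4697, 0.1267, 0.1378]
tool_rot: [-3.139, -0.001, 1.304]
force: [0.7, -0.5, -0.3]
grip_width: 0.068
finger_force: 0.0
```

>>> {"api": "carry_out", "payload": {"rows": [[[0,0,0,0],[0,0,0,0],[0,0,0,0],[0,0,0,0]]]}}

```text
clock: 14.13
position: [0.4712, 0.1223, 0.1386]
tool_rot: [-3.141, 0.0, 1.29]
force: [-0.0, -0.8, -0.3]
grip_width: 0.0681
finger_force: 0.0
```

```bash
python3 - <<'E'
from h import *
go(.472,.123,.004,74)
f=bot.grab_frame("scene")
for P in ([.4815,.156,.01],[.472,.123,.01],[.462,.09,.01]):
    print(proj(f,P))
cv2.imwrite("pics/s6.png",cv2.resize(f["pixels"][140:250,200:350],None,fx=4,fy=4,interpolation=cv2.INTER_CUBIC)[:,:,::-1])
for r in bot.spot_point(f,"steel_tube_center")[:2]: print(r["conf"],at(f,r["position"],.044))
E
```

```text
shift [0.0009 0.0006 0.1346] twist -0.1 | now [0.4712 0.1223 0.1386] [-180.     0.    73.9] w 0.0681 ff 0.0 t 14.1333
[260.68436025 196.25545202]
[267.84728429 201.0333962 ]
[275.19098785 206.09983909]
0.61 [ 0.5237814  -0.29657747  0.044     ]
```

View pics/s6.png

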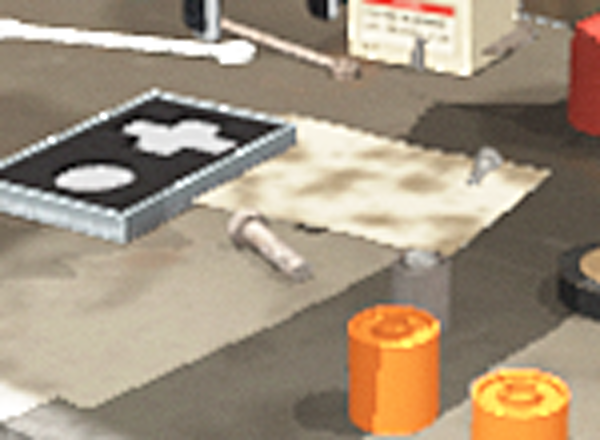

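The bolt runs from head px (258,196) to tip (276,208), as predicted. Descending and gripping.

>>> {"api": "carry_out", "payload": {"rows": [[[0.001,0.001,0.03,0],[0.001,0.001,0.065,0],[0.001,0.001,0.1,0],[0.001,0.001,0.12,0],[0.001,0.001,0.13,0],[0.001,0.001,0.134,0],[0.001,0.001,0.134,0],[0.001,0.001,0.134,0]]]}}

```text
clock: 14.9
position: [0.4729, 0.1242, 0.0058]
tool_rot: [3.14, -0.001, 1.292]
force: [0.5, 0.3, 0.5]
grip_width: 0.0677
finger_force: 0.0
```

>>> {"api": "carry_out", "payload": {"rows": [[[0,0,0,0],[0,0,0,0],[0,0,0,0],[0,0,0,0],[0,0,0,0],[0,0,0,0],[0,0,0,0],[0,0,0,0],[0,0,0,0],[0,0,0,0]]], "grip": 0.0, "grip_force": 40}}

```text
clock: 15.73
position: [0.4726, 0.1241, 0.0055]
tool_rot: [3.141, -0.0, 1.292]
force: [-3.1, -0.6, 14.9]
grip_width: 0.0201
finger_force: 38.4
```

>>> {"api": "carry_out", "payload": {"rows": [[[0,0,-0.02,0],[0,0,-0.05,0],[0,0,-0.085,0],[0,0,-0.115,0],[0,0,-0.13,0],[0,0,-0.13,0],[0,0,-0.13,0]]]}}

```text
clock: 16.32
position: [0.4726, 0.1238, 0.1353]
tool_rot: [3.14, -0.0, 1.292]
force: [-0.2, -1.1, -0.7]
grip_width: 0.0199
finger_force: 39.5
```

```bash
python3 - <<'E'
from h import *
go(.6275,-.3008,.14,-3.3)
f=bot.grab_frame("scene")
cv2.imwrite("pics/s7.png",cv2.resize(f["pixels"][100:230,220:350],None,fx=4,fy=4,interpolation=cv2.INTER_CUBIC)[:,:,::-1])
E
```

```text
shift [-0.3655  0.2658 -0.0047] twist 77.3 | now [0.4726 0.1238 0.1353] [179.9  -0.   74. ] w 0.0199 ff 39.5 t 16.3167
```

View pics/s7.png

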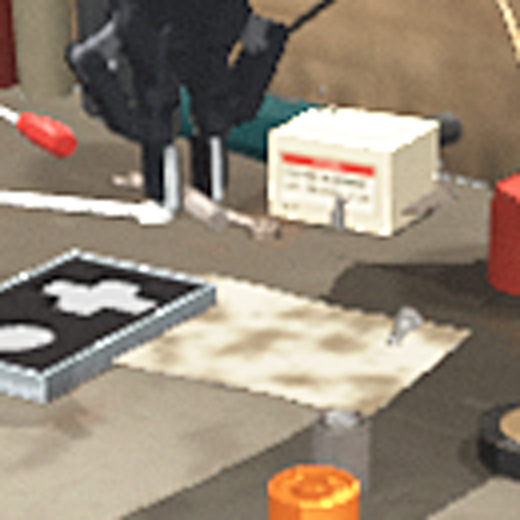

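The bolt is held level, and the bench where it lay is empty. Carrying it to the long tray.

>>> {"api": "carry_out", "payload": {"rows": [[[-0.02,0.015,-0.005,7],[-0.05,0.036,-0.005,14],[-0.082,0.06,-0.005,21],[-0.115,0.084,-0.005,28],[-0.147,0.107,-0.005,35],[-0.18,0.131,-0.005,42],[-0.213,0.155,-0.005,49],[-0.245,0.178,-0.005,56],[-0.278,0.202,-0.005,63],[-0.31,0.226,-0.005,70],[-0.343,0.25,-0.005,77.3],[-0.3655,0.266,-0.005,77.3]]]}}

```text
clock: 17.37
position: [0.6272, -0.3042, 0.1376]
tool_rot: [3.14, 0.003, -0.067]
force: [0.2, 0.4, -1.6]
grip_width: 0.0201
finger_force: 39.5
```

>>> {"api": "carry_out", "payload": {"rows": [[[0,0,0,0],[0,0,0.02,0],[0,0,0.05,0],[0,0,0.08,0],[0,0,0.08,0],[0,0,0.08,0]]]}}

```text
clock: 17.87
position: [0.6263, -0.2997, 0.0576]
tool_rot: [-3.14, 0.004, -0.056]
force: [0.1, -1.2, 0.8]
grip_width: 0.0197
finger_force: 39.5
```

```bash
python3 - <<'E'
from h import *
go(.6278,-.3008,.017,-3.3)
f=bot.grab_frame("scene")
cv2.imwrite("pics/s8.png",cv2.resize(f["pixels"][150:290,370:530],None,fx=4,fy=4,interpolation=cv2.INTER_CUBIC)[:,:,::-1])
E
```

```text
shift [0.0016 0.001  0.0406] twist 0.1 | now [ 0.6263 -0.2997  0.0576] [-179.9    0.3   -3.2] w 0.0197 ff 39.5 t 17.8667
```

View pics/s8.png

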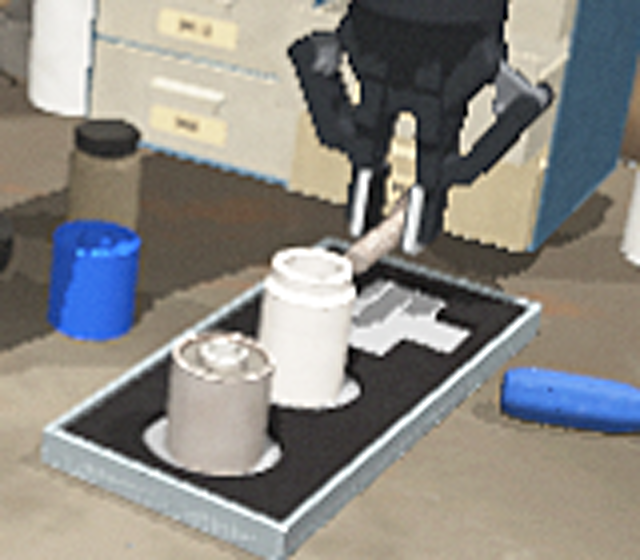

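>>> {"api": "carry_out", "payload": {"rows": [[[0.001,0.001,0.015,0],[0.001,0.001,0.03,0],[0.001,0.001,0.037,0],[0.001,0.001,0.04,0],[0.001,0.001,0.041,0],[0.001,0.001,0.041,0],[0.001,0.001,0.041,0]]]}}

```text
clock: 18.5
position: [0.6288, -0.3017, 0.0193]
tool_rot: [3.141, -0.001, -0.057]
force: [-0.9, -0.1, -0.2]
grip_width: 0.0198
finger_force: 39.5
```

>>> {"api": "carry_out", "payload": {"rows": [[[0,0,0,0],[0,0,0,0],[0,0,0,0],[0,0,0,0],[0,0,0,0],[0,0,0,0],[0,0,-0.02,0],[0,0,-0.05,0],[0,0,-0.09,0],[0,0,-0.12,0],[0,0,-0.12,0],[0,0,-0.12,0]]], "grip": 0.05}}

```text
clock: 19.5
position: [0.6294, -0.302, 0.1409]
tool_rot: [3.14, -0.003, -0.057]
force: [0.4, -0.6, -0.6]
grip_width: 0.0498
finger_force: 0.0
```

```bash
python3 - <<'E'
from h import *
go(.4622,-.001,.13,0)
E
```

```text
shift [-0.1841 -0.291   0.0109] twist -3.3 | now [ 0.6294 -0.302   0.1409] [179.9  -0.2  -3.3] w 0.0498 ff 0.0 t 19.5
```

>>> {"api": "carry_out", "payload": {"rows": [[[-0.184,-0.291,0.01,-12],[-0.184,-0.291,0.01,-12],[-0.184,-0.291,0.01,-12],[-0.184,-0.291,0.01,-12],[-0.184,-0.291,0.01,-12],[-0.184,-0.291,0.01,-12],[-0.184,-0.291,0.01,-12],[-0.184,-0.291,0.01,-12],[-0.184,-0.291,0.01,-12],[-0.184,-0.291,0.01,-12],[-0.184,-0.291,0.01,-12],[-0.184,-0.291,0.01,-12]]], "grip": 0.075}}

```text
clock: 20.5
position: [0.4616, -0.0014, 0.1284]
tool_rot: [3.141, 0.0, 0.152]
force: [0.5, 0.0, -0.3]
grip_width: 0.075
finger_force: 0.0
```

```bash
python3 - <<'E'
from h import *
go(.4622,-.001,.014,9)
f=bot.grab_frame("scene")
print("pred small",proj(f,[.4622,-.001,.02]),proj(f,[.4622,-.001,.041]))
for k,z in (("small_bush_center",.02),("long_bolt_center",.021),("steel_tube_center",.044),("large_bush_center",.036)):
    for r in bot.spot_point(f,k)[:4]: print(k,r["conf"],r["position"],np.round(at(f,r["position"],z),3))
im=np.vstack([cv2.resize(f["pixels"][s],(600,300),interpolation=cv2.INTER_CUBIC) for s in ((slice(200,280),slice(380,540)),(slice(160,240),slice(240,400)))])
cv2.imwrite("pics/s9.png",im[:,:,::-1])
E
```

```text
shift [ 0.0007 -0.0003  0.1144] twist -0.3 | now [ 0.4616 -0.0014  0.1284] [180.    0.    8.7] w 0.075 ff 0.0 t 20.5
pred small [305.43662139 212.97405473] [305.44872986 204.35136857]
small_bush_center 0.79 [304.7, 213.8] [ 0.458 -0.002  0.02 ]
small_bush_center 0.37 [355.2, 208.6] [ 0.551 -0.073  0.02 ]
long_bolt_center 0.58 [467.4, 227.7] [ 0.621 -0.308  0.021]
long_bolt_center 0.49 [443.7, 232.0] [ 0.571 -0.278  0.021]
steel_tube_center 0.55 [444.5, 234.4] [ 0.521 -0.3    0.044]
large_bush_center 0.8 [297.3, 231.7] [ 0.361 -0.064  0.036]
large_bush_center 0.66 [424.0, 249.3] [ 0.456 -0.289  0.036]
large_bush_center 0.6 [327.3, 246.8] [ 0.35  -0.145  0.036]
large_bush_center 0.55 [393.0, 220.4] [ 0.525 -0.185  0.036]
```

View pics/s9.png

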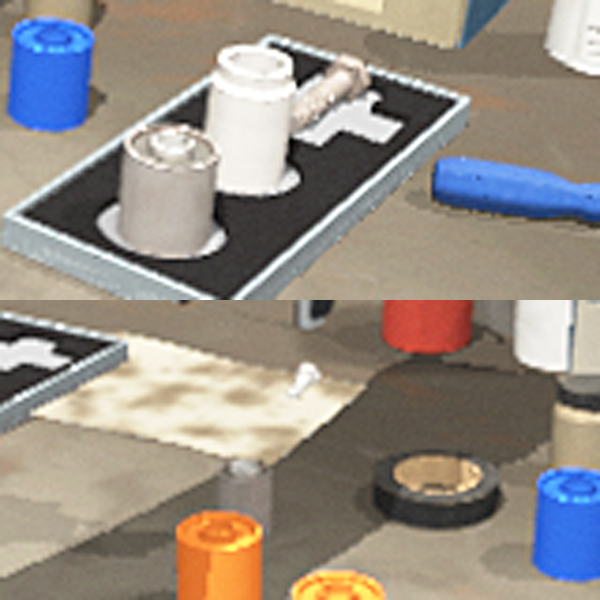

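The long bolt lies in its slot (upper crop 335,85), and the small bush stands where predicted, px (305,213). Descending.

>>> {"api": "carry_out", "payload": {"rows": [[[0.001,0,0.03,0],[0.001,0,0.06,0],[0.001,0,0.09,0],[0.001,0,0.105,0],[0.001,0,0.113,0],[0.001,0,0.114,0],[0.001,0,0.114,0],[0.001,0,0.114,0]]]}}

```text
clock: 21.42
position: [0.4629, -0.0005, 0.0157]
tool_rot: [3.141, -0.001, 0.152]
force: [0.5, 0.7, 0.2]
grip_width: 0.0755
finger_force: 0.0
```

>>> {"api": "carry_out", "payload": {"rows": [[[0,0,0,0],[0,0,0,0],[0,0,0,0],[0,0,0,0],[0,0,0,0],[0,0,0,0],[0,0,0,0],[0,0,-0.01,0],[0,0,-0.04,0],[0,0,-0.07,0],[0,0,-0.08,0],[0,0,-0.08,0]]], "grip": 0.02}}

```text
clock: 22.42
position: [0.4636, -0.0005, 0.0975]
tool_rot: [3.141, -0.004, 0.152]
force: [-0.2, -0.3, -1.0]
grip_width: 0.0306
finger_force: 40.3
```

```bash
python3 - <<'E'
from h import *
go(.4717,.2784,.1,9)
E
```

```text
shift [ 0.0502 -0.2745 -0.0025] twist -0.3 | now [ 0.4636 -0.0005  0.0975] [180.   -0.3   8.7] w 0.0306 ff 40.3 t 22.4167
```

>>> {"api": "carry_out", "payload": {"rows": [[[0.004,-0.02,0,0],[0.01,-0.05,0,0],[0.016,-0.085,0,0],[0.022,-0.12,0,0],[0.028,-0.155,0,0],[0.034,-0.19,0,0],[0.04,-0.22,0,0],[0.045,-0.25,0,0],[0.05,-0.27,0,0],[0.05,-0.2745,0,0],[0.05,-0.2745,0,0],[0.05,-0.2745,0.02,0]]]}}

```text
clock: 23.42
position: [0.4711, 0.2786, 0.0764]
tool_rot: [-3.141, -0.003, 0.153]
force: [1.7, 0.6, -0.3]
grip_width: 0.0306
finger_force: 40.3
```

>>> {"api": "carry_out", "payload": {"rows": [[[0,0,0,0],[0,0,0.015,0],[0,0,0.015,0],[0,0,0.015,0]]]}}

```text
clock: 23.75
position: [0.4698, 0.2774, 0.0597]
tool_rot: [3.141, 0.001, 0.152]
force: [-0.1, -0.1, -1.5]
grip_width: 0.0307
finger_force: 40.2
```

```bash
python3 - <<'E'
from h import *
go(.4717,.2784,.0275,9)
f=bot.grab_frame("top")
cv2.imwrite("pics/t10.png",cv2.resize(f["pixels"][130:260,150:310],None,fx=4,fy=4,interpolation=cv2.INTER_CUBIC)[:,:,::-1])
E
```

```text
shift [ 0.0021 -0.0007  0.0322] twist -0.3 | now [0.4698 0.2774 0.0597] [1.799e+02 1.000e-01 8.700e+00] w 0.0307 ff 40.2 t 23.75
```

View pics/t10.png

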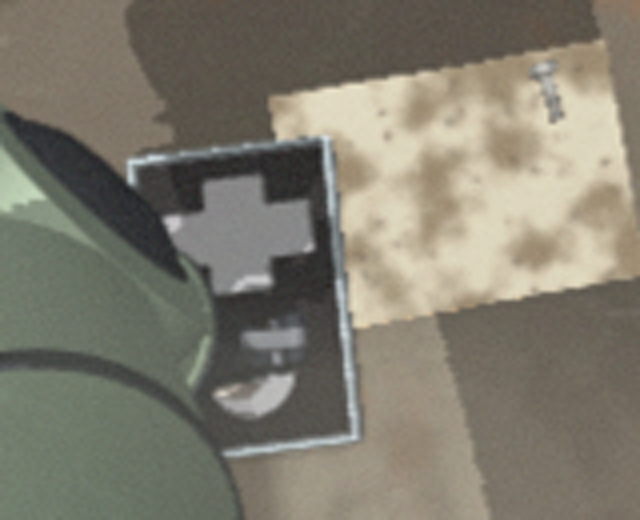

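The right finger (crop 270,340) sits over the round pocket. The arm hides the rest, but the measured pose agrees with the pocket centre. Lowering and releasing.

>>> {"api": "carry_out", "payload": {"rows": [[[0.002,-0.001,0.015,0],[0.002,-0.001,0.025,0],[0.002,-0.001,0.03,0],[0.002,-0.001,0.033,0],[0.002,-0.001,0.033,0],[0.002,-0.001,0.033,0]]]}}

```text
clock: 24.3
position: [0.4719, 0.2798, 0.027]
tool_rot: [-3.142, -0.0, 0.153]
force: [-0.5, -0.3, -0.8]
grip_width: 0.0302
finger_force: 40.2
```

>>> {"api": "carry_out", "payload": {"rows": [[[0,0,0,0],[0,0,0,0],[0,0,0,0],[0,0,0,0],[0,0,0,0],[0,0,-0.02,0],[0,0,-0.05,0],[0,0,-0.09,0],[0,0,-0.12,0],[0,0,-0.12,0],[0,0,-0.12,0]]], "grip": 0.06}}

```text
clock: 25.22
position: [0.4726, 0.2802, 0.1485]
tool_rot: [-3.14, -0.003, 0.152]
force: [-0.2, -0.3, -0.6]
grip_width: 0.0597
finger_force: 0.0
```

```bash
python3 - <<'E'
from h import *
f=bot.grab_frame("scene")
for r in bot.spot_point(f,"small_bush_center")[:2]: print(r["conf"],r["position"],np.round(at(f,r["position"],.031),3))
print(proj(f,[.4717,.2784,.031]))
# short bolt: grip 4 mm towards the tip from mid (.6484,.1039), axis yaw 17
go(.6446,.1027,.12,17)
E
```

```text
0.78 [221.4, 178.5] [0.465 0.277 0.031]
0.52 [234.9, 178.0] [0.489 0.253 0.031]
[223.03115948 177.58138235]
shift [0.1442 0.201  0.0263] twist -8.3 | now [0.4715 0.2795 0.1463] [180.    0.    8.7] w 0.0598 ff 0.0 t 25.3167
```

>>> {"api": "carry_out", "payload": {"rows": [[[0.144,0.201,0.03,-8.3],[0.144,0.201,0.03,-8.3],[0.144,0.201,0.03,-8.3],[0.144,0.201,0.03,-8.3],[0.144,0.201,0.03,-8.3],[0.144,0.201,0.03,-8.3],[0.144,0.201,0.03,-8.3],[0.144,0.201,0.03,-8.3],[0.144,0.201,0.03,-8.3]]], "grip": 0.06}}

```text
clock: 26.07
position: [0.6438, 0.1033, 0.1153]
tool_rot: [-3.141, 0.002, 0.298]
force: [0.0, -0.2, -0.5]
grip_width: 0.0599
finger_force: 0.0
```

```bash
python3 - <<'E'
from h import *
f=bot.grab_frame("scene")
for P in ([.6634,.1085,.008],[.6484,.1039,.007],[.6326,.099,.006],[.4717,.2784,.053]): print(proj(f,P))
im=np.vstack([cv2.resize(f["pixels"][s],(600,300),interpolation=cv2.INTER_CUBIC) for s in ((slice(165,205),slice(280,360)),(slice(140,220),slice(170,330)))])
cv2.imwrite("pics/s11.png",im[:,:,::-1])
go(.6446,.1027,.003,17)
E
```

```text
[321.69384014 180.38868545]
[319.59344946 182.77773684]
[317.34973362 185.33497106]
[222.41846924 169.46688876]
shift [0.0005 0.0016 0.1128] twist 0.1 | now [0.6437 0.1041 0.1158] [-1.799e+02  1.000e-01  1.710e+01] w 0.0602 ff 0.0 t 26.1167
```

View pics/s11.png

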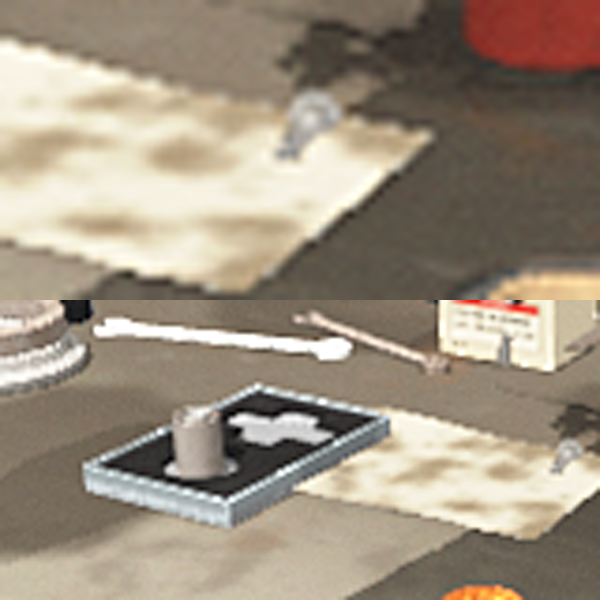

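The small bush stands in its pocket (lower crop 200,440). The short bolt's head at px (322,179) and tip at (318,186) match the prediction. Descending.

>>> {"api": "carry_out", "payload": {"rows": [[[0.001,0.001,0.03,0],[0.001,0.001,0.065,0],[0.001,0.001,0.09,0],[0.001,0.001,0.105,0],[0.001,0.001,0.112,0],[0.001,0.001,0.1135,0],[0.001,0.001,0.1135,0],[0.001,0.001,0.1135,0]]]}}

```text
clock: 26.78
position: [0.6467, 0.1027, 0.0047]
tool_rot: [3.141, -0.002, 0.298]
force: [0.1, 0.1, 0.6]
grip_width: 0.06
finger_force: 0.0
```

>>> {"api": "carry_out", "payload": {"rows": [[[0,0,0,0],[0,0,0,0],[0,0,0,0],[0,0,0,0],[0,0,0,0],[0,0,0,0],[0,0,0,0],[0,0,0,0],[0,0,0,0],[0,0,0,0],[0,0,0,0],[0,0,0,0]]], "grip": 0.0, "grip_force": 30}}

```text
clock: 27.78
position: [0.6463, 0.1024, 0.0039]
tool_rot: [3.142, -0.001, 0.297]
force: [-1.1, -0.2, 5.8]
grip_width: 0.0136
finger_force: 28.9
```

>>> {"api": "carry_out", "payload": {"rows": [[[0,0,-0.015,0],[0,0,-0.04,0],[0,0,-0.07,0],[0,0,-0.095,0],[0,0,-0.1,0],[0,0,-0.1,0]]]}}

```text
clock: 28.28
position: [0.6471, 0.1025, 0.1063]
tool_rot: [3.141, -0.004, 0.297]
force: [0.2, -1.0, -0.8]
grip_width: 0.0135
finger_force: 29.1
```

```bash
python3 - <<'E'
from h import *
go(.5562,.2915,.1,8.9)
E
```

```text
shift [-0.0316 -0.2074  0.0063] twist 8.1 | now [0.6471 0.1025 0.1063] [180.   -0.2  17. ] w 0.0135 ff 29.1 t 28.2833
```

>>> {"api": "carry_out", "payload": {"rows": [[[-0.003,-0.02,0,2],[-0.008,-0.05,0,4],[-0.013,-0.08,0,6],[-0.018,-0.115,0,8.1],[-0.023,-0.15,0,8.1],[-0.028,-0.18,0,8.1],[-0.0315,-0.2,0,8.1],[-0.0315,-0.2075,0,8.1],[-0.0315,-0.2075,0.02,8.1],[-0.0315,-0.2075,0.04,8.1],[-0.0315,-0.2075,0.05,8.1],[-0.0315,-0.2075,0.05,8.1]]]}}

```text
clock: 29.28
position: [0.5539, 0.2901, 0.0508]
tool_rot: [3.14, 0.004, 0.156]
force: [-0.1, -0.0, -0.2]
grip_width: 0.0134
finger_force: 29.1
```

```bash
python3 - <<'E'
from h import *
f=bot.grab_frame("scene")
cv2.imwrite("pics/s12.png",cv2.resize(f["pixels"][130:220,180:300],None,fx=5,fy=5,interpolation=cv2.INTER_CUBIC)[:,:,::-1])
go(.5562,.2915,.0155,8.9)
E
```

```text
shift [ 0.0017 -0.0006  0.0368] twist 0.0 | now [0.5546 0.2906 0.0523] [1.799e+02 1.000e-01 8.900e+00] w 0.0135 ff 29.1 t 29.3333
```

View pics/s12.png

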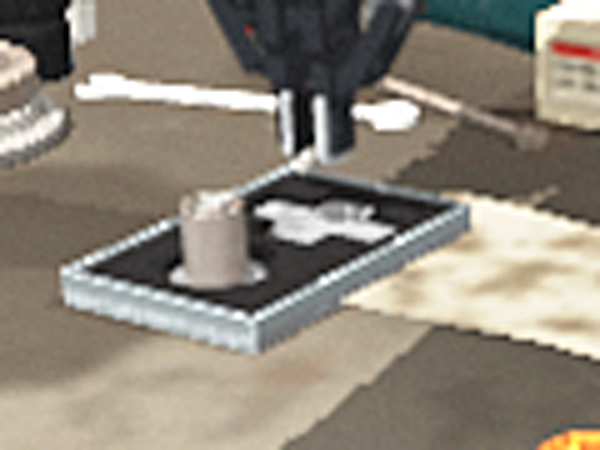

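The bolt is between the fingers, tip towards us (crop 308,160), over the slot. Lowering.

>>> {"api": "carry_out", "payload": {"rows": [[[0.002,-0.001,0.015,0],[0.002,-0.001,0.027,0],[0.002,-0.001,0.033,0],[0.002,-0.001,0.036,0],[0.002,-0.001,0.036,0],[0.002,-0.001,0.036,0]]]}}

```text
clock: 29.83
position: [0.5569, 0.2928, 0.0175]
tool_rot: [-3.142, -0.0, 0.156]
force: [0.3, 0.6, -0.4]
grip_width: 0.0135
finger_force: 29.1
```

>>> {"api": "carry_out", "payload": {"rows": [[[0,0,0,0],[0,0,0,0],[0,0,0,0],[0,0,0,0],[0,0,0,0],[0,0,-0.01,0],[0,0,-0.04,0],[0,0,-0.08,0],[0,0,-0.12,0],[0,0,-0.14,0],[0,0,-0.14,0]]], "grip": 0.045}}

```text
clock: 30.75
position: [0.5588, 0.2939, 0.1634]
tool_rot: [-3.139, -0.007, 0.156]
force: [0.3, -0.6, -0.9]
grip_width: 0.045
finger_force: 0.0
```

>>> {"api": "carry_out", "payload": {"rows": [[[0,0.04,0,0],[0,0.08,0,0],[0,0.12,0,0],[0,0.16,0,0],[0,0.2,0,0],[0,0.24,-0.02,0],[0,0.27,-0.04,0],[0,0.27,-0.06,0],[0,0.27,-0.06,0]]]}}

```text
clock: 31.5
position: [0.6004, 0.0237, 0.2214]
tool_rot: [3.141, -0.005, 0.152]
force: [-0.5, 0.9, 0.7]
grip_width: 0.0449
finger_force: 0.0
```

```bash
python3 - <<'E'
from h import *
f=bot.grab_frame("scene");t=bot.grab_frame("top")
R=cv2.resize
A=R(t["pixels"][160:250,175:245],None,fx=4,fy=4,interpolation=cv2.INTER_CUBIC)[:360,:280]
B=R(t["pixels"][135:265,420:490],(280,520),interpolation=cv2.INTER_CUBIC)[:360]
B=R(t["pixels"][135:265,415:490],(208,360),interpolation=cv2.INTER_CUBIC)
C=R(f["pixels"][155:205,190:290],(480,240),interpolation=cv2.INTER_CUBIC)
top=np.hstack([A,B]);im=np.vstack([top,np.pad(C,((0,0),(0,top.shape[1]-480),(0,0)))])
cv2.imwrite("pics/s13.png",im[:,:,::-1])
for k,z in (("small_bush_center",.031),("short_bolt_center",.018),("long_bolt_center",.021),("steel_tube_center",.044),("large_bush_center",.036),("jar_center",.0325),("tape_center",.01)):
    for n,F in(("s",f),("t",t)):
        for r in bot.spot_point(F,k)[:3]: print(n,k,round(r["conf"],2),np.round(r["position"]),np.round(at(F,r["position"],z),3))
go(.5,0,.2,0)
E
```

```text
s small_bush_center 0.75 [223. 179.] [0.464 0.271 0.031]
t small_bush_center 0.74 [210. 222.] [0.471 0.279 0.031]
s short_bolt_center 0.44 [246. 173.] [0.554 0.28  0.018]
t short_bolt_center 0.41 [211. 185.] [0.563 0.286 0.018]
s long_bolt_center 0.5 [467. 229.] [ 0.615 -0.309  0.021]
t long_bolt_center 0.56 [454. 166.] [ 0.626 -0.3    0.021]
s steel_tube_center 0.74 [443. 234.] [ 0.523 -0.296  0.044]
t steel_tube_center 0.82 [452. 203.] [ 0.531 -0.289  0.044]
s large_bush_center 0.89 [329. 247.] [ 0.352 -0.148  0.036]
s large_bush_center 0.85 [298. 234.] [ 0.356 -0.07   0.036]
s large_bush_center 0.84 [392. 221.] [ 0.522 -0.185  0.036]
t large_bush_center 0.75 [454. 240.] [ 0.446 -0.296  0.036]
t large_bush_center 0.51 [399. 196.] [ 0.547 -0.167  0.036]
s jar_center 0.76 [393. 194.] [ 0.655 -0.111  0.032]
s jar_center 0.5 [445. 249.] [ 0.489 -0.316  0.032]
t jar_center 0.61 [379. 150.] [ 0.657 -0.118  0.032]
s tape_center 0.62 [357. 210.] [ 0.569 -0.068  0.01 ]
shift [-0.1017  0.0104  0.0173] twist 8.9 | now [0.5988 0.0261 0.2173] [-180.     0.     8.9] w 0.0449 ff 0.0 t 32.3
```

View pics/s13.png

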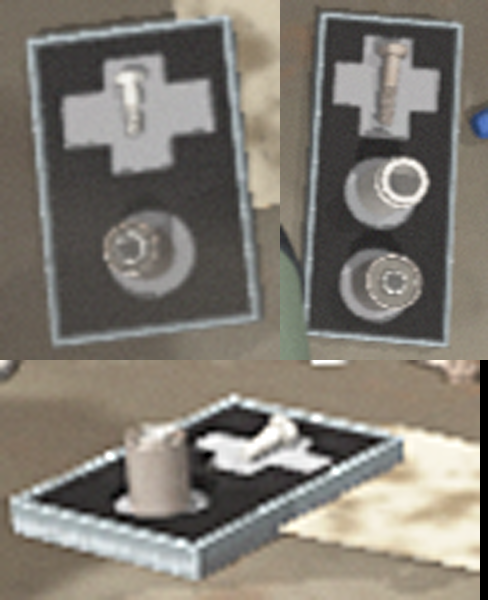

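All five parts are in their pockets. The apparent lean of the tall ones is parallax, and both bolts lie along their slots. Handing in.

```bash
python3 -c "
from h import *
print(bot.job_done())"
```

```text
the job is handed in; nothing more can be done
None
```

I handed in both kits at about 32 s: in the last pictures all five parts sat in their pockets, the jar and tape had not moved, and the gripper was clear; `job_done()` returned no verdict.

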